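# Sift the steel nuts out of the oak offcuts

## Robot

A 7-joint arm with a two-finger parallel gripper is mounted at the origin on the work surface. World frame = base frame: x ahead of the robot, y to its left, z up, the work surface at z = 0. Lengths are in m, angles in degrees, forces in N, time in s.
With the tool pointing down it reaches from about 0.35 to 0.775 m from the base axis. Payload 3.1 kg.
Tool frame: the origin (TCP) lies on the centre line of the jaws, within the pads' length; the fingertips stand 17 mm ahead of it and the grasp point (between the pads) lies 2 mm behind it (robot.tip_reach is the distance from the TCP to the fingertips, in m); z points along the fingers, y is the line along which they close (so a half turn about z gives the same grasp; the last joint's range is limited). The gripper opens to 85 mm and grips with 20 to 120 N. Pads are 22 mm wide; open, the fingers measure 114 mm over their backs; the gripper's body (76 mm by 85 mm) begins 54 mm behind the grasp point. The pads swing forward as they close: fully open they stand 13 mm farther back than shut.
Start: joints at [-75.327, 17.813, 0.802, 86.603, -0.252, 75.585, -1.558], TCP at [0.161, 0.526, 0.248] pointing down, gripper open.
Joint ranges: [-154.91, 154.91], [-16.99, 109.72], [-72.82, 74.43], [7.12, 147.25], [-82.49, 262.49], [11.32, 116.49], [-174.64, 174.64]. Speed limits (degrees/s): [159.86, 159.86, 180, 180, 180, 180, 180].

## Interface

Orientations are given as [roll, pitch, yaw] about the fixed x, y, z axes, in that order (R = Rz(yaw) Ry(pitch) Rx(roll)).
In Python, from station import robot, fingers, vision, workorder, recognise gives the robot as it stands. Calls block until the motion is done:
- robot.move_to(position, orientation): joint-space move of the TCP to a pose.
- robot.line_to(position, orientation=None, velocity=0.15, f_stop=None): straight line of the TCP; orientation=None keeps the orientation; velocity is the mean speed in m/s. With f_stop (N) it stops when the force on the tool has changed by that much, and returns True; else False.
- robot.move_j(angles): joint-space move.
- fingers.gripper_to(opening, force=None): opening from 0.0 (shut) to 1.0 (fully open); force is the grip in N (None keeps the last); returns when the fingers have stopped.
- robot.pause(seconds).
- robot.inverse_kinematics(position, orientation): joint angles nearest the present ones, or None.
- vision.grab_frame(name): name is "scene" or "side" or "wrist"; returns the picture (420x560x3 uint8, red, green, blue); there is no depth.
- vision.calibration(name): a dict with "mtx" (3x3 intrinsics, pixels), "extrinsics" (4x4, takes a point from world to camera coordinates); the wrist camera has in their place "T_tool_cam" (4x4, takes a point from camera to tool coordinates, whose origin is the TCP and whose axes are the flange's). Camera axes: x right, y up, looking along -z (the intrinsics and any distortion apply to the point x, -y, -z); pixel columns grow to the right and rows downward; lengths in m; the calibration is good to about 2 mm. A picture is of the moment at which its call begins: read the wrist's pose just before it. calibration takes no time and is no camera call.
A pose or a line that the arm cannot do raises robot.PlanningError and nothing moves.
- workorder.close_job(): hands the job in; it is judged then, once.
Trained networks look in the newest picture that a camera, given by its name, has taken for a name from the list of things; names that differ only in an ending like _2 or _b are one class to them, and where a whole thing is asked for, a point or a joint stands for the part that bears it (a point fixed in the world has none). Each returns a list of dicts, best first, with "p" (0 to 1); they miss things now and then, are a little off and sometimes report something else, mostly with a low value. They report only what shows in the picture. A call takes as long as a camera call. They do not tell look-alikes from the thing itself.
- recognise(label, camera): "rect" ([centre column, centre row, width, height] in pixels, round what is visible of it).
Readings, each from a call of its own:
- robot.current_time_s(): time.
- robot.current_joint_positions(): joint angles.
- robot.current_dq(): joint speeds.
- robot.current_joint_torque(): joint torques, N m.
- robot.current_tool_pos(): TCP position.
- robot.current_eef_rot(): TCP orientation.
- robot.current_contact_force(): force on the tool from outside, world axes, zero at the start.
- robot.current_torque(): the same for the moment, N m.
- robot.current_finger_gap(): opening from 0.0 (shut) to 1.0 (fully open).
- robot.current_gripper_force(): force on a finger pad.
Only numpy, scipy, OpenCV 4.12 (cv2) and the standard library are available. Lean on these libraries where they do the work, as an engineer would, in place of code of your own. Each camera call takes 0.05 s, during which the arm holds its last target. There are 200 camera calls.

## Task

Lift the loaded wooden sieve level by its handle and set it gently on the runners of the green crate, clear of both end stops. Still holding it, slide it until it presses the sprung left stop in about a centimetre, then the right one likewise, and shake it from side to side until all four nuts have dropped into the crate and only the oak blocks are left in the sieve, never ramming a stop or pressing hard on the crate. Let go with the sieve resting on the runners, and leave the rest of the bench undisturbed.

Things in the scene. Friction and masses are not known exactly. Their poses are not given: they have to be found in the camera images.
- sieve: loaded slatted wooden sieve, an open tray 200 x 200 mm, walls 10 mm thick, 45 mm high, about 0.5 kg. Origin: centre of its underside, z up. Floor: four 25.5 mm slats, 6 mm thick, along its x, with three 26 mm slots between. Nuts slide on the slats only if it is shaken along its y at over 3 to 4 m/s2 (few-cm strokes, quick reversals, 0.3 to 0.4 m/s); calm carrying leaves them in place
- sieve_grip (a point): centre of the sieve's handle bar, which spans the sieve over its middle, 95 mm above the sieve's underside; the bar is 18 mm wide (along the sieve's y), 20 mm tall and 180 mm long (along the sieve's x), free above and on both sides; axes as the sieve's
- stand: sifting crate, fixed: green open crate 430 mm long (its y), 200 mm wide, wooden runners on its long walls. Origin: centre of its underside, z up. The sieve rests on the runners, 112 mm up, its y along the crate's y, between 14 mm high cheeks 210 mm apart in x (5 mm free each side). All forces of the sieve on crate and stops, its weight of 5 to 7 N included, must stay under 45 N
- stand_mid (a point): middle of the crate at runner height, axes as the crate's. At each end of the crate a crossbar carries a sprung rubber stop (pad 80 mm wide, 5 to 27 mm above the runners, 1000 N/m). The crossbars are set anew each time and are not measured: a sieve centred here can slide 20 to 60 mm either way before it meets a pad, so feel for the stops; sliding friction is about 2 N
- bump_left (a joint): compression of the sprung stop at the crate's +y end (the robot's left), m: 0 free, 0.02 bottomed
- bump_right (a joint): compression of the sprung stop at the crate's -y end (the robot's right), m: 0 free, 0.02 bottomed
- nut1_c (a point): steel hex nut, 18 mm across and 8 mm thick, 12 g, lying flat on a slat of the sieve at the start; the point is its centre
- nut2_c (a point): steel hex nut, 18 mm across and 8 mm thick, 12 g, lying flat on a slat of the sieve at the start; the point is its centre
- nut3_c (a point): steel hex nut, 18 mm across and 8 mm thick, 12 g, lying flat on a slat of the sieve at the start; the point is its centre
- nut4_c (a point): steel hex nut, 18 mm across and 8 mm thick, 12 g, lying flat on a slat of the sieve at the start; the point is its centre
- chip1_c (a point): oak offcut block, 42 x 36 x 35 mm, 32 g, too big for the slots; the point is its centre
- chip2_c (a point): oak offcut block, 42 x 36 x 35 mm, 32 g, too big for the slots; the point is its centre
- mallet: bystander: wooden carving mallet lying on the bench, 250 mm long, 86 mm thick; origin under its middle
- chisel: bystander: chisel lying on the bench, 220 mm long; origin under its middle
- gouge: bystander: gouge lying on the bench, 220 mm long; origin under its middle
- glue: bystander: white glue bottle standing, 56 mm across, 150 mm tall; origin at the centre of its underside
- offcut1: bystander: offcut 70 x 40 x 30 mm on the bench; origin at the centre of its underside
- offcut2: bystander: offcut 120 x 40 x 22 mm on the bench; origin at the centre of its underside
There are look-alikes about, which are no part of the job. Leave any purple look-alike of the part that bears chip2_c alone.

How it is judged:
By the outcome, as a careful person would: the job done as asked, in the order asked, and still so for the second after the job is handed in, with the robot touching nothing.
It also fails if it takes over 64 s, if anything falls off the work surface, if the arm or the gripper's body presses on something with over 40 N, if the wrist force passes 120 N, or if a joint passes its speed limit or range.

## Working session

There is one attempt and no reset: what is moved stays moved. The work goes in short steps, each a Python script; the robot and the scene stay as the last script left them, time stands still between calls to the robot, and variables do not carry over. Pictures are saved under pics/ and viewed, at most 10 in all, crops included, and the job is handed in when it is done.

```bash
mkdir -p pics; ls; python3 - <<'E'
from station import robot, fingers, vision, workorder, recognise
import cv2, numpy as np
ims=[]
for c in ["scene","side"]:
    im=vision.grab_frame(c); cv2.imwrite(f"pics/{c}0.png",im[:,:,::-1])
    k=vision.calibration(c); print(c,np.round(k["mtx"],1).tolist(),np.round(k["extrinsics"],3).tolist(),[q for q in k])
    for l in ["sieve","sieve_grip","stand","nut1_c","chip1_c"]:
        print(l,[(round(d["p"],2),np.round(d["rect"]).tolist()) for d in recognise(l,c)])
print(vision.calibration("wrist"),robot.current_time_s(),robot.current_eef_rot())
E
```

```text
pics
scene [[535.8, 0.0, 275.6], [0.0, 535.8, 198.7], [0.0, 0.0, 1.0]] [[0.857, 0.515, -0.008, -0.473], [-0.381, 0.644, 0.663, 0.133], [0.346, -0.566, 0.748, -2.216], [0.0, 0.0, 0.0, 1.0]] ['mtx', 'extrinsics']
sieve [(0.92, [236.0, 268.0, 79.0, 74.0]), (0.64, [298.0, 179.0, 115.0, 103.0])]
sieve_grip [(0.56, [235.0, 269.0, 85.0, 69.0])]
stand [(0.76, [297.0, 180.0, 116.0, 101.0])]
nut1_c []
chip1_c [(0.7, [220.0, 264.0, 16.0, 16.0]), (0.31, [298.0, 180.0, 116.0, 104.0])]
side [[387.7, 0.0, 278.4], [0.0, 387.7, 211.5], [0.0, 0.0, 1.0]] [[0.99, -0.14, -0.006, -0.574], [0.084, 0.555, 0.828, -0.152], [-0.112, -0.82, 0.561, -1.189], [0.0, 0.0, 0.0, 1.0]] ['mtx', 'extrinsics']
sieve [(0.56, [282.0, 305.0, 86.0, 70.0])]
sieve_grip [(0.67, [277.0, 305.0, 82.0, 78.0]), (0.59, [260.0, 198.0, 25.0, 4.0]), (0.58, [268.0, 164.0, 19.0, 6.0])]
stand [(0.67, [258.0, 202.0, 74.0, 96.0])]
nut1_c [(0.49, [222.0, 265.0, 14.0, 23.0])]
chip1_c [(0.69, [263.0, 311.0, 19.0, 15.0])]
{'mtx': array([[290.61041072,   0.        , 276.99953963],
       [  0.        , 290.61041072, 212.07635191],
       [  0.        ,   0.        ,   1.        ]]), 'T_tool_cam': array([[-4.53294906e-05,  9.59931145e-01,  2.80235961e-01,
         7.12958073e-02],
       [ 9.99999854e-01, -1.07166708e-04,  5.28847705e-04,
         1.38115282e-03],
       [ 5.37689349e-04,  2.80235944e-01, -9.59931001e-01,
        -1.26449491e-01],
       [ 0.00000000e+00,  0.00000000e+00,  0.00000000e+00,
         1.00000000e+00]])} 0.6 [1.79995966e+02 5.48425498e-04 1.62942550e+02]
```

```bash
python3 - <<'E'
import cv2, numpy as np
a=cv2.imread("pics/scene0.png")[60:380,100:480];b=cv2.imread("pics/side0.png")[60:400,120:460]
cv2.imwrite("pics/a.png",cv2.resize(a,(712,600),interpolation=cv2.INTER_CUBIC));cv2.imwrite("pics/b.png",cv2.resize(b,(600,600),interpolation=cv2.INTER_CUBIC))
E
```

```text
(no output)
```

View pics/a.png

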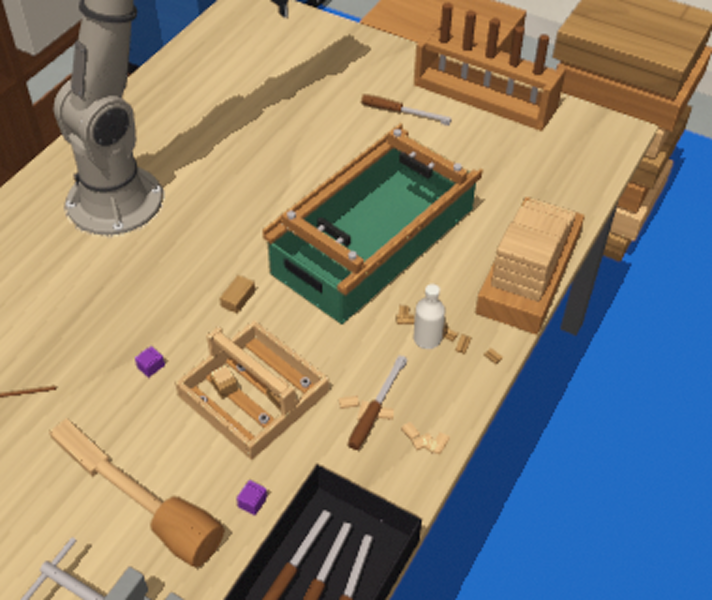

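View pics/b.png

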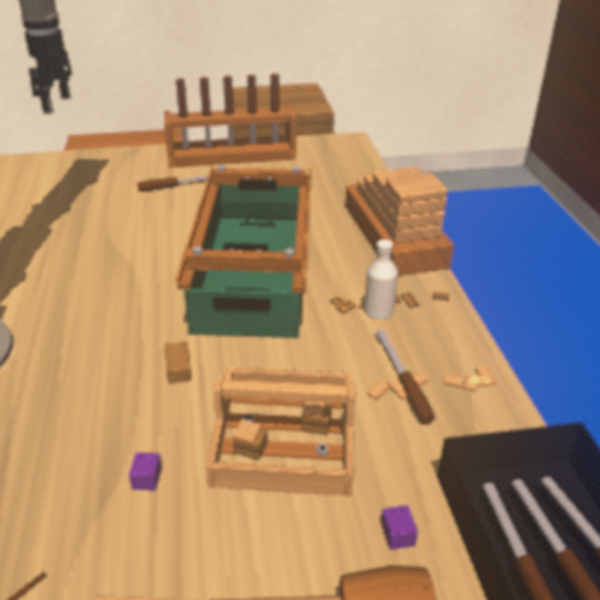

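```bash
cat > h.py <<'E'
from station import robot, fingers, vision, workorder, recognise
import cv2, numpy as np
from scipy.spatial.transform import Rotation as R
def cam(name):
    k=vision.calibration(name)
    if name!="wrist":
        T=np.linalg.inv(k["extrinsics"])
    else:
        W=np.eye(4);W[:3,:3]=R.from_euler("xyz",robot.current_eef_rot(),degrees=True).as_matrix();W[:3,3]=robot.current_tool_pos()
        T=W@k["T_tool_cam"]
    return k["mtx"],T
def ray(K,T,px,z):
    px=np.atleast_2d(np.array(px,float)); d=np.c_[(px-K[:2,2])/[K[0,0],K[1,1]],np.ones(len(px))]*[1,-1,-1]
    d=d@T[:3,:3].T; o=T[:3,3]
    return o+d*((z-o[2])/d[:,2])[:,None]
def proj(K,T,P):
    p=(np.atleast_2d(P)-T[:3,3])@T[:3,:3]; p=p*[1,-1,-1]
    return p[:,:2]/p[:,2:]*[K[0,0],K[1,1]]+K[:2,2]
E
python3 - <<'E'
from h import *
a=lambda l:np.array(l)/712*380+[100,60]
b=lambda l:np.array(l)/600*340+[120,60]
K,T=cam("scene")
print(ray(K,T,a([(178,385),(250,453),(328,382),(258,325)]),.045).round(3))
print("handle ends",ray(K,T,a([(215,335),(290,395)]),.1).round(3))
print("crate",ray(K,T,a([(265,234),(342,287),(480,174),(398,130)]),.13).round(3))
K,T=cam("side")
print("handle",ray(K,T,b([(222,378),(352,380)]),.105).round(3))
E
```

```text
[[ 0.439 -0.348  0.045]
 [ 0.631 -0.398  0.045]
 [ 0.671 -0.202  0.045]
 [ 0.488 -0.158  0.045]]
handle ends [[ 0.459 -0.251  0.1  ]
 [ 0.648 -0.292  0.1  ]]
crate [[ 0.416 -0.015  0.13 ]
 [ 0.614 -0.055  0.13 ]
 [ 0.705  0.352  0.13 ]
 [ 0.494  0.387  0.13 ]]
handle [[ 0.463 -0.24   0.105]
 [ 0.647 -0.271  0.105]]
```

```bash
python3 - <<'E'
from h import *
import pickle
D={}
for n,p in [("crate",(.53,.167,.36)),("sieve",(.54,-.277,.36))]:
    for y in (168,-12): print(y,robot.inverse_kinematics(p,[180,0,y]))
    y=168
    robot.move_to(p,[180,0,y]); robot.pause(.2)
    c=cam("wrist"); im=vision.grab_frame("wrist"); D[n]=c; cv2.imwrite(f"pics/w_{n}.png",im[:,:,::-1])
    cv2.imwrite(f"pics/w_{n}_big.png",cv2.resize(im[:,:,::-1],(800,600),interpolation=cv2.INTER_CUBIC))
    for l in ["sieve","stand","nut1_c","chip1_c"]:
        print(l,[(round(d["p"],2),np.round(d["rect"]).tolist()) for d in recognise(l,"wrist")])
    print(robot.current_time_s(),robot.current_joint_positions())
pickle.dump(D,open("D.pkl","wb"))
E
```

```text
168 [-36.45313164  17.43671785  24.16953004  73.10757722  -7.0481834
  90.89586208  64.61462268]
-12 [ -47.58266938   19.33088056   40.83861324   73.54750988  -12.506211
   91.55119725 -110.7251935 ]
sieve [(0.96, [52.0, 249.0, 103.0, 144.0])]
stand [(0.6, [296.0, 191.0, 366.0, 175.0]), (0.45, [52.0, 248.0, 98.0, 138.0])]
nut1_c [(0.15, [12.0, 209.0, 24.0, 36.0])]
chip1_c [(0.77, [13.0, 209.0, 27.0, 34.0])]
2.9583 [-36.46847344  17.43884493  24.16627798  73.10854657  -7.04709067
  90.89538496  64.61119986]
168 [  0.96667675  26.84289648  41.89192136  64.24554713 -17.6140376
  94.87327372 116.09343813]
-12 [ -8.82772901  33.07123499  64.42073496  64.66322224 -29.83507995
  98.37602937 -55.33905295]
sieve [(0.91, [282.0, 183.0, 137.0, 144.0])]
stand [(0.77, [489.0, 108.0, 142.0, 201.0])]
nut1_c []
chip1_c [(0.83, [264.0, 145.0, 28.0, 34.0]), (0.66, [327.0, 210.0, 11.0, 15.0]), (0.35, [298.0, 141.0, 10.0, 11.0])]
5.0417 [  0.94626091  26.84074007  41.88942775  64.24837174 -17.613206
  94.87343827 116.09120461]
```

View pics/w_crate_big.png

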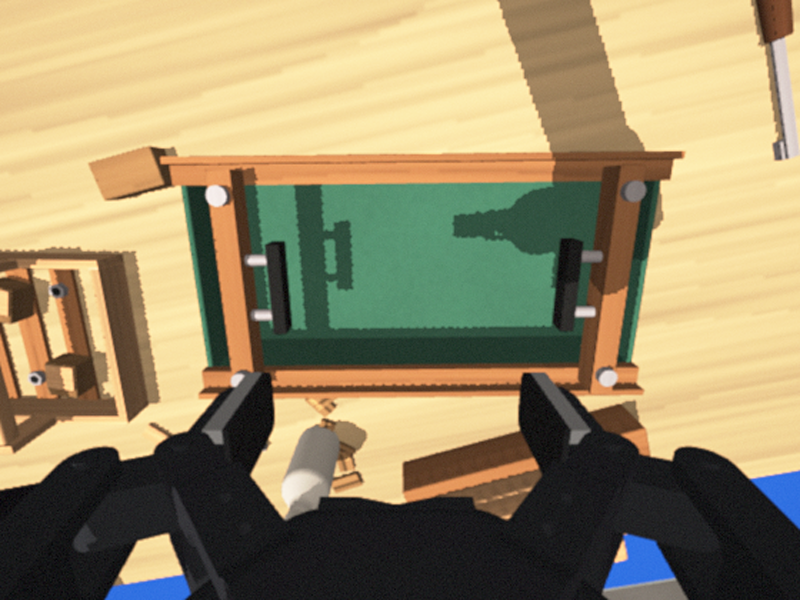

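View pics/w_sieve_big.png

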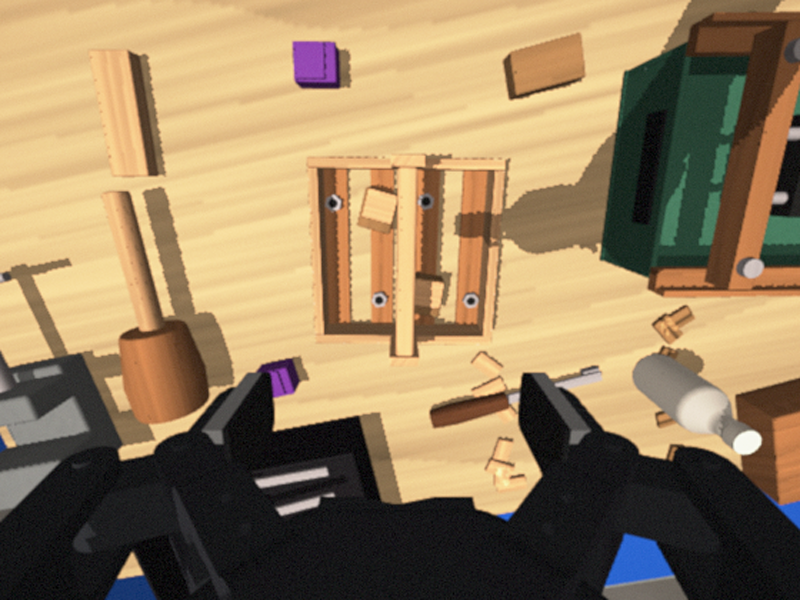

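```bash
python3 - <<'E'
from h import *
import pickle
D=pickle.load(open("D.pkl","rb")); s=.7
K,T=D["sieve"]
def sh(n,px,z):
    P=ray(K,T,np.array(px)*s,z); print(n,P[:,:2].round(4).tolist()); return P
def dist(P): 
    Q=P[:,:2]; print("   sides",[round(float(np.linalg.norm(Q[i]-Q[(i+1)%len(Q)])),4) for i in range(len(Q))],"dirs",[round(float(np.degrees(np.arctan2(*(Q[(i+1)%len(Q)]-Q[i])[::-1]))),2) for i in range(len(Q))],"c",Q.mean(0).round(4))
dist(sh("walls",[(307,158),(508,158),(492,342),(317,342)],.045))
dist(sh("bar top",[(395,167),(427,165),(417,356),(392,356)],.105))
K,T=D["crate"]
dist(sh("cheek outer",[(162,156),(684,152),(643,393),(203,397)],.126))
dist(sh("cheek inner?",[(170,163),(684,158),(640,388),(203,391)],.126))
dist(sh("screws",[(217,196),(634,190),(606,377),(241,383)],.145))
dist(sh("pads",[(286,243),(559,240),(556,330),(290,333)],.139))
im=cv2.imread("pics/w_crate.png")
a=cv2.resize(im[100:145,110:300],None,fx=4,fy=4,interpolation=cv2.INTER_CUBIC); b=cv2.resize(im[240:285,110:300],None,fx=4,fy=4,interpolation=cv2.INTER_CUBIC)
c=cv2.resize(im[100:145,300:490],None,fx=4,fy=4,interpolation=cv2.INTER_CUBIC)
cv2.imwrite("pics/edge.png",np.vstack([a,b,c]))
E
```

```text
walls [[0.4305, -0.3423], [0.4721, -0.1446], [0.6653, -0.1885], [0.6243, -0.3835]]
   sides [0.202, 0.1981, 0.1993, 0.1981] dirs [78.14, -12.79, -101.87, 168.0] c [ 0.5481 -0.2647]
bar top [[0.4591, -0.2578], [0.4632, -0.2302], [0.6384, -0.2732], [0.6333, -0.2976]]
   sides [0.028, 0.1804, 0.0249, 0.1787] dirs [81.54, -13.81, -101.87, 167.15] c [ 0.5485 -0.2647]
cheek outer [[0.4008, 0.0007], [0.4858, 0.4191], [0.7005, 0.3769], [0.6173, -0.0398]]
   sides [0.427, 0.2189, 0.425, 0.2203] dirs [78.52, -11.12, -101.29, 169.41] c [0.5511 0.1892]
cheek inner? [[0.4073, 0.0051], [0.4905, 0.4191], [0.6945, 0.3743], [0.6112, -0.0377]]
   sides [0.4222, 0.2089, 0.4204, 0.2083] dirs [78.63, -12.36, -101.44, 168.14] c [0.5509 0.1902]
screws [[0.4414, 0.0424], [0.5052, 0.3675], [0.6647, 0.3348], [0.6026, 0.0105]]
   sides [0.3313, 0.1629, 0.3302, 0.1644] dirs [78.91, -11.59, -100.84, 168.8] c [0.5535 0.1888]
pads [[0.4893, 0.084], [0.5338, 0.3076], [0.613, 0.2971], [0.5671, 0.0652]]
   sides [0.2279, 0.0799, 0.2364, 0.0801] dirs [78.74, -7.52, -101.19, 166.42] c [0.5508 0.1885]
```

View pics/edge.png

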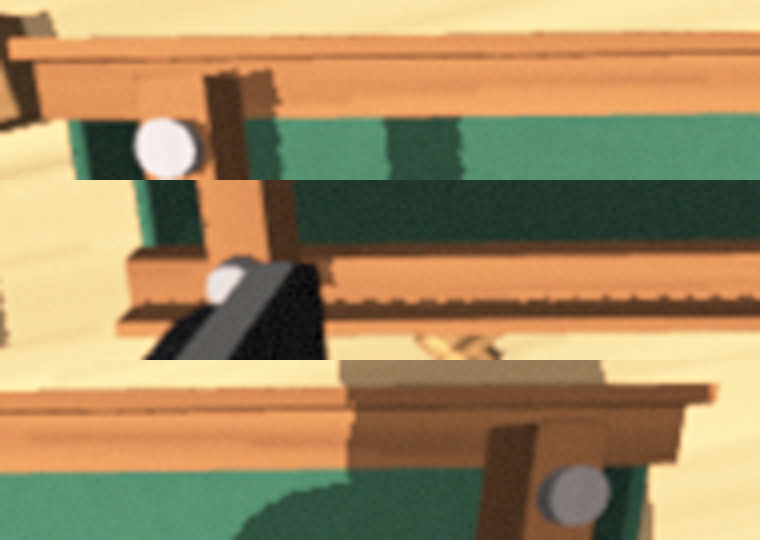

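```bash
python3 - <<'E'
from h import *
s=np.array([.5483,-.2647]); o=[180,0,167.8]
robot.move_to([*s,.15],o)
robot.line_to([*s,.093],velocity=.08)
fingers.gripper_to(0.0,90); print("gap",robot.current_finger_gap(),robot.current_gripper_force(),robot.current_contact_force())
print(robot.current_time_s(),robot.current_tool_pos())
robot.line_to([*s,.13],velocity=.05); robot.pause(.2); print(robot.current_contact_force(),robot.current_torque())
robot.line_to([*s,.31],velocity=.12)
c=np.array([.551,.1893])
robot.line_to([*c,.31],[180,0,168.7],velocity=.16)
robot.pause(.2)
K,T=cam("wrist"); im=vision.grab_frame("wrist")
cv2.imwrite("pics/hold.png",cv2.resize(im[:,:,::-1],(800,600)))
print(robot.current_time_s(),robot.current_tool_pos(),robot.current_eef_rot(),robot.current_contact_force(),robot.current_torque(),robot.current_finger_gap())
E
```

```text
gap 0.19768775392169988 88.68315696716309 [-0.46045667 -0.578943    3.21193593]
7.3833 [ 0.54849323 -0.26536495  0.09356036]
[-0.71059508 -0.35934858 -5.03939227] [ 0.00860514  0.05823487 -0.01105785]
13.3667 [0.55099251 0.18916145 0.31001492] [ 1.79998874e+02 -2.40156177e-03  1.68689532e+02] [ 0.66978776 -0.3320674  -3.83668981] [ 0.01424589 -0.02036471 -0.02942761] 0.1909204912590752
```

View pics/hold.png

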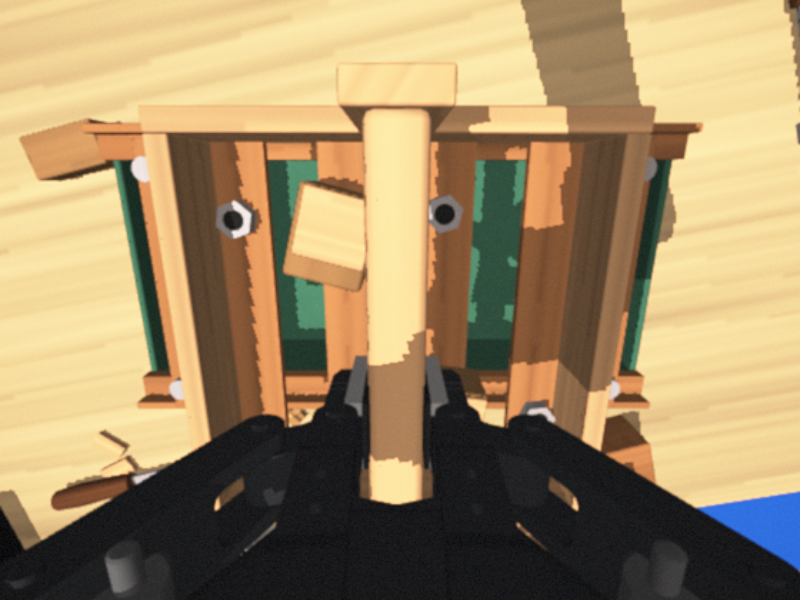

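```bash
python3 - <<'E'
from h import *
K,T=cam("wrist")
P=ray(K,T,np.array([(139,107),(655,107),(397,106)])*.7,.2614)
P2=ray(K,T,np.array([(86,125),(700,125),(140,405),(648,405)])*.7,.126)
c=robot.current_tool_pos()[:2]; a=np.radians(-11.3); M=np.array([[np.cos(a),np.sin(a)],[-np.sin(a),np.cos(a)]])
print(((P[:,:2]-c)@M.T).round(4)); print(((P2[:,:2]-c)@M.T).round(4))
E
```

```text
[[-0.0989 -0.0978]
 [-0.0988  0.1014]
 [-0.0992  0.0018]]
[[-0.109  -0.2133]
 [-0.1089  0.2119]
 [ 0.1087 -0.2135]
 [ 0.1086  0.2128]]
```

```bash
python3 - <<'E'
from h import *
c=np.array([.551,.1893]); f=lambda:print(round(robot.current_time_s(),2),np.round(robot.current_tool_pos(),4),np.round(robot.current_contact_force(),2),np.round(robot.current_torque(),2))
robot.line_to([*c,.225],velocity=.12)
robot.line_to([*c,.212],velocity=.04); robot.pause(.15); f()
print(robot.line_to([*c,.2005],velocity=.012,f_stop=3)); f()
robot.pause(.2); f()
E
```

```text
14.85 [0.5512 0.1893 0.2122] [-1.11  1.   -5.27] [ 0.02 -0.    0.  ]
True
15.46 [0.551  0.1893 0.2055] [-0.04  1.58  4.99] [ 0.04 -0.05  0.04]
15.66 [0.551  0.1893 0.2055] [-0.29 -0.24  6.79] [-0.05 -0.01  0.03]
```

```bash
python3 - <<'E'
from h import *
c=np.array([.551,.1893]); u=np.array([np.sin(np.radians(11.3)),np.cos(np.radians(11.3))])
def f(): print(round(robot.current_time_s(),2),np.round((robot.current_tool_pos()[:2]-c)@u,4),np.round(robot.current_tool_pos()[2],4),np.round([robot.current_contact_force()[:2]@u,robot.current_contact_force()[2]],2))
z=.2055
for i in range(6):
    if robot.current_contact_force()[2]<1: break
    z+=.0003; robot.line_to([*c,z],velocity=.02); robot.pause(.1); f()
print("z",z)
open("z.txt","w").write(str(z))
go=lambda d,v,**k: robot.line_to([*(c+u*d),z],velocity=v,**k)
print(go(.07,.025,f_stop=5.5)); f(); robot.pause(.1); f()
E
```

```text
16.07 0.0 0.2055 [-0.8  -1.23]
z 0.20579999999999998
True
17.39 0.0241 0.2056 [-2.18  3.18]
17.49 0.0238 0.2055 [-1.32  5.16]
```

```bash
cat >> h.py <<'E'
c=np.array([.551,.1893]); u=np.array([np.sin(np.radians(11.3)),np.cos(np.radians(11.3))])
z=.2058
def fu(n=6):
    F=[]
    for _ in range(n): F.append(robot.current_contact_force()); robot.pause(.01)
    F=np.mean(F,0); return np.array([F[:2]@u,F[2]])
def f(): F=fu(); print(round(robot.current_time_s(),2),np.round((robot.current_tool_pos()[:2]-c)@u,4),np.round(robot.current_tool_pos()[2],4),F.round(2)); return F
go=lambda d,v,**k: robot.line_to([*(c+u*d),z],velocity=v,**k)
E
python3 - <<'E'
from h import *
d=.024
while d<.075:
    d+=.004; go(d,.03); F=f()
    if F[0]<-8: break
E
```

```text
17.87 0.0257 0.206 [-5.57  4.19]
18.2 0.0279 0.2063 [-7.44  5.62]
18.53 0.0301 0.2065 [-10.01   7.33]
```

```bash
python3 - <<'E'
from h import *
go(.0395,.02); f(); robot.pause(.2)
go(.0,.06); f()
go(-.016,.06); f()
d=-.016
while d>-.075:
    d-=.004; go(d,.03); F=f()
    if F[0]>8.5: break
E
```

```text
18.91 0.0318 0.2068 [-12.94   9.17]
19.97 -0.0001 0.2058 [-1.72  0.9 ]
20.43 -0.0171 0.2059 [-0.99  0.52]
20.77 -0.0201 0.2058 [-0.08 -0.06]
21.1 -0.0239 0.2057 [ 0.7  -0.28]
21.43 -0.027 0.2057 [ 4.07 -2.17]
21.77 -0.0297 0.2057 [ 6.18 -2.8 ]
22.1 -0.0321 0.206 [ 8.53 -2.87]
```

```bash
python3 - <<'E'
from h import *
go(-.0422,.03); f(); robot.pause(.2)
go(-.001,.06); f()
t0=robot.current_time_s()
for k in range(3):
    for d in (.011,-.013):
        go(d,.2); print(round((robot.current_tool_pos()[:2]-c)@u,4),np.round(robot.current_dq()[0]), end=" ")
print(robot.current_time_s()-t0); go(-.001,.1); f()
t0=robot.current_time_s()
for k in range(4):
    for d in (.014,-.016):
        go(d,.3); print(round((robot.current_tool_pos()[:2]-c)@u,4), end=" ")
print(robot.current_time_s()-t0); go(-.001,.1); f()
im=vision.grab_frame("wrist"); cv2.imwrite("pics/s1.png",im[:,:,::-1])
print([(round(d["p"],2),np.round(d["rect"]).tolist()) for d in recognise("nut1_c","wrist")])
E
```

```text
22.51 -0.0356 0.2065 [11.22 -1.68]
23.59 -0.001 0.2058 [ 0.51 -0.89]
0.0119 0.0 -0.016 -1.0 0.0142 1.0 -0.0159 -1.0 0.0141 1.0 -0.0159 -1.0 1.5833000000000013
25.49 0.0008 0.2056 [0.88 0.17]
0.0155 -0.0202 0.0178 -0.0199 0.0179 -0.0199 0.0178 -0.02 2.0
27.84 0.0009 0.2056 [1.09 0.98]
[]
```

View pics/s1.png

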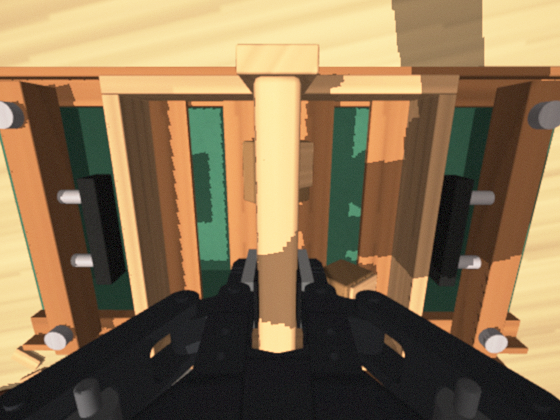

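```bash
python3 - <<'E'
from h import *
for d in (.014,-.016)*6: go(d,.35)
for k in range(4): go(.014,.35); go(-.016,.09)
for k in range(4): go(-.016,.35); go(.014,.09)
go(-.001,.1); f()
V=[]
for n in ("side","scene","wrist"):
    im=vision.grab_frame(n)[:,:,::-1]; cv2.imwrite(f"pics/s2_{n}.png",im)
    print([(round(d["p"],2),np.round(d["rect"]).tolist()) for d in recognise("nut1_c",n)])
K,T=cam("side"); p=proj(K,T,[.551,.1893,.16])[0].astype(int); print(p)
im=cv2.imread("pics/s2_side.png")[p[1]-60:p[1]+60,p[0]-65:p[0]+65]; a=cv2.resize(im,None,fx=4,fy=4,interpolation=cv2.INTER_CUBIC)[:480]
K,T=cam("scene"); p=proj(K,T,[.551,.1893,.16])[0].astype(int)
im=cv2.imread("pics/s2_scene.png")[p[1]-60:p[1]+60,p[0]-35:p[0]+35]; b=cv2.resize(im,None,fx=4,fy=4,interpolation=cv2.INTER_CUBIC)[:480]
cv2.imwrite("pics/s2.png",np.hstack([a,b]))
E
```

```text
37.16 -0.0028 0.2059 [-1.38  1.88]
[]
[]
[(0.49, [353.0, 284.0, 50.0, 25.0]), (0.22, [95.0, 230.0, 67.0, 112.0])]
[261 172]
```

View pics/s2.png

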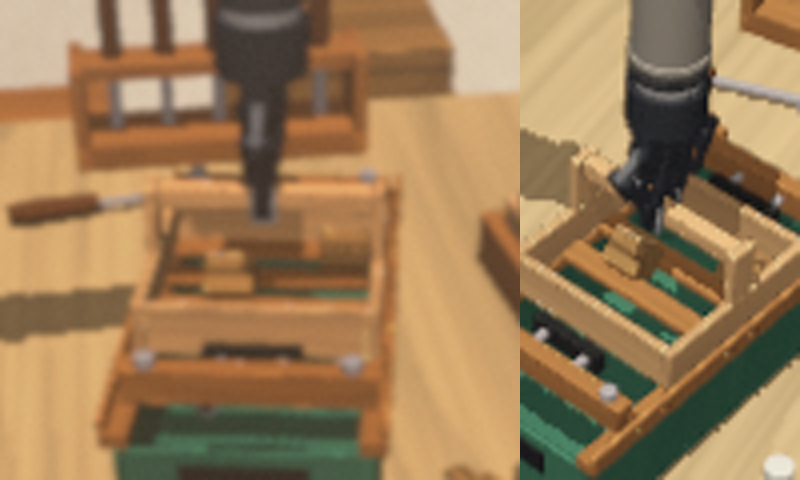

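```bash
python3 - <<'E'
from h import *
for d in (.014,-.016)*6: go(d,.35)
go(-.001,.1); f()
fingers.gripper_to(.7); robot.pause(.1); f()
robot.line_to([*(c-.001*u),.30],velocity=.12)
robot.move_to([.50,.18,.40],[180,0,168.7]); robot.pause(.2)
im=vision.grab_frame("wrist")[:,:,::-1]; cv2.imwrite("pics/s3.png",cv2.resize(im[0:340,80:480],(800,600*34//30*30//34),interpolation=cv2.INTER_CUBIC))
print([(round(d["p"],2),np.round(d["rect"]).tolist()) for d in recognise("nut1_c","wrist")],robot.current_time_s())
E
```

```text
40.81 0.0009 0.2056 [1.36 1.19]
41.44 -0.0011 0.2058 [0.32 0.22]
[(0.66, [385.0, 216.0, 30.0, 59.0])] 43.2
```

View pics/s3.png

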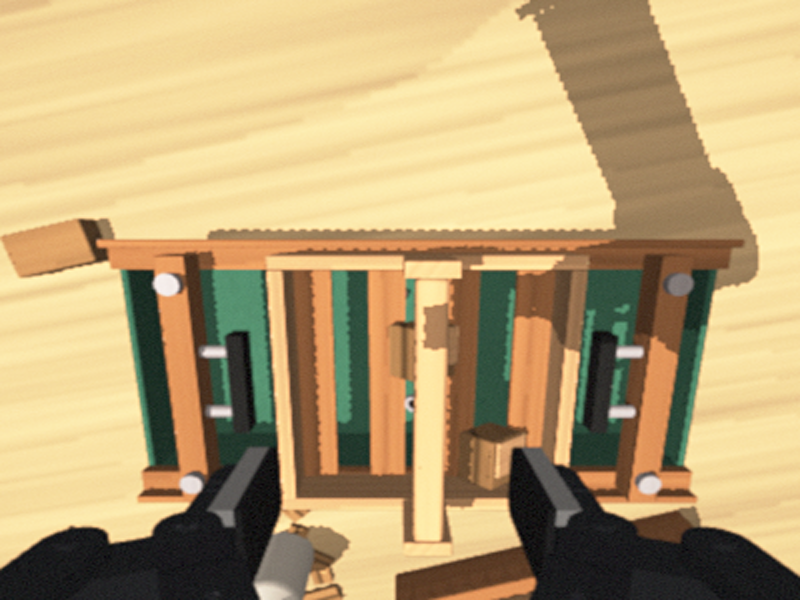

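```bash
python3 - <<'E'
from h import *
O=[]
for s in (.13,-.13):
    robot.move_to([*(np.array([.53,.189])+s*u),.36],[180,0,168.7]); robot.pause(.2)
    K,T=cam("wrist"); im=vision.grab_frame("wrist")[:,:,::-1]
    p=proj(K,T,[.551,.189,.13])[0].astype(int); x0=int(np.clip(p[0]-100,0,360)); y0=max(0,p[1]-90); print(p,x0,y0)
    O.append(cv2.resize(im[y0:y0+150,x0:x0+200],(400*2,300*2),interpolation=cv2.INTER_CUBIC)[:, :])
print(robot.current_time_s())
cv2.imwrite("pics/s4.png",cv2.resize(np.vstack(O),(400*1,600)) if 0 else np.hstack([cv2.resize(o,(400,300)) for o in O]))
E
```

```text
[178 201] 78 111
[380 203] 280 113
45.375
```

View pics/s4.png

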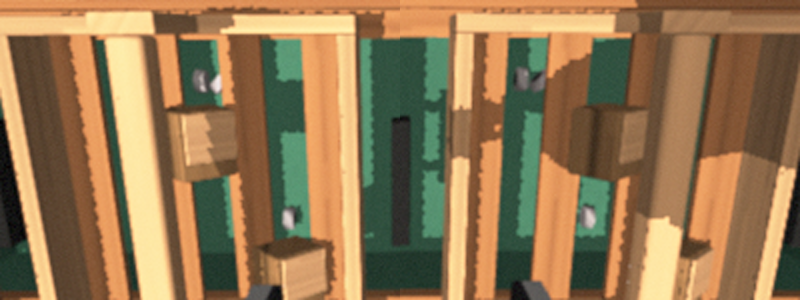

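```bash
python3 - <<'E'
from h import *
v=np.array([np.cos(np.radians(-11.3)),np.sin(np.radians(-11.3))]); M=np.array([v,u])
for s,r in ((.13,-.10),(0,-.12),(-.13,-.10)):
    try: robot.move_to([*(c+s*u+r*v),.38],[180,0,168.7])
    except robot.PlanningError as e: print(e); continue
    robot.pause(.2); K,T=cam("wrist"); im=vision.grab_frame("wrist"); cv2.imwrite(f"pics/x{s}.png",im[:,:,::-1])
    h=cv2.cvtColor(np.ascontiguousarray(im),cv2.COLOR_RGB2HSV)
    q=[c+a*v*.092+b*u*.092 for a,b in ((-1,-1),(-1,1),(1,1),(1,-1))]
    m=np.zeros(im.shape[:2],np.uint8); cv2.fillPoly(m,[proj(K,T,[[*p,.118] for p in q]).astype(np.int32)],255)
    g=((h[...,1]<60)&(h[...,2]>70)&(m>0)).astype(np.uint8)
    n,_,st,ce=cv2.connectedComponentsWithStats(g)
    print("view",s,round(robot.current_time_s(),2),[(round(d["p"],2),np.round(d["rect"]).tolist()) for d in recognise("nut1_c","wrist")])
    for i in range(1,n):
        if st[i,4]>=4: print(ce[i].round(),st[i,2:].tolist(),*[((ray(K,T,ce[i],zz)[0,:2]-c)@M.T).round(3) for zz in (.012,.124)])
    print("tipmask rows", proj(K,T,[[*p,.118] for p in q]).round().tolist())
E
```

```text
view 0.13 46.7 [(0.48, [223.0, 257.0, 8.0, 14.0])]
[187. 199.] [14, 9, 85] [-0.05  -0.028] [-0.077  0.008]
[224. 258.] [7, 12, 63] [0.063 0.03 ] [0.01  0.053]
[198. 275.] [30, 45, 464] [ 0.099 -0.022] [0.038 0.013]
tipmask rows [[114.0, 187.0], [250.0, 187.0], [253.0, 305.0], [134.0, 305.0]]
view 0 47.59 []
[212. 254.] [2, 4, 6] [ 0.034 -0.117] [-0.017 -0.09 ]
tipmask rows [[208.0, 202.0], [342.0, 203.0], [334.0, 317.0], [216.0, 317.0]]
view -0.13 48.48 [(0.59, [362.0, 261.0, 8.0, 6.0]), (0.21, [369.0, 237.0, 38.0, 46.0])]
[336. 200.] [13, 8, 79] [-0.049 -0.024] [-0.077 -0.047]
[356. 276.] [30, 45, 458] [0.097 0.023] [ 0.036 -0.011]
[364. 260.] [8, 10, 63] [0.064 0.034] [ 0.011 -0.003]
tipmask rows [[303.0, 188.0], [438.0, 189.0], [419.0, 306.0], [300.0, 306.0]]
```

```bash
python3 - <<'E'
from h import *
k=vision.calibration("wrist"); v=np.array([np.cos(np.radians(-11.3)),np.sin(np.radians(-11.3))]); M=np.array([v,u])
for s,r in ((.13,-.10),(0,-.12),(-.13,-.10)):
    W=np.eye(4);W[:3,:3]=R.from_euler("xyz",[180,0,168.7],degrees=True).as_matrix();W[:3,3]=[*(c+s*u+r*v),.38];K,T=k["mtx"],W@k["T_tool_cam"]
    im=cv2.imread(f"pics/x{s}.png"); h=cv2.cvtColor(im,cv2.COLOR_BGR2HSV)
    q=[c+a*v*.095+b*u*.21 for a,b in ((-1,-1),(-1,1),(1,1),(1,-1))]
    m=np.zeros(im.shape[:2],np.uint8); cv2.fillPoly(m,[proj(K,T,[[*p,.06] for p in q]).astype(np.int32)],255)
    g=((h[...,1]<85)&(h[...,2]>45)&(m>0)).astype(np.uint8)
    n,_,st,ce=cv2.connectedComponentsWithStats(g); print("view",s)
    for i in range(1,n):
        if 8<=st[i,4]<400: print(ce[i].round(),st[i,2:].tolist(),*[((ray(K,T,ce[i],zz)[0,:2]-c)@M.T).round(3) for zz in (.012,.124)])
    if s:
        b=(187,199) if s>0 else (336,200)
        print(im[b[1]-7:b[1]+8,b[0]-10:b[0]+11].max(2))
E
```

```text
view 0.13
[262. 220.] [36, 84, 138] [-0.012  0.105] [-0.048  0.111]
[ 89. 194.] [10, 11, 18] [-0.059 -0.196] [-0.085 -0.122]
[294. 200.] [1, 22, 22] [-0.048  0.161] [-0.076  0.154]
[321. 190.] [11, 1, 11] [-0.067  0.207] [-0.09  0.19]
[245. 193.] [17, 1, 17] [-0.061  0.075] [-0.086  0.088]
[186. 199.] [17, 13, 114] [-0.05  -0.027] [-0.078  0.009]
[223. 197.] [18, 11, 31] [-0.054  0.038] [-0.081  0.059]
[304. 201.] [14, 14, 153] [-0.047  0.179] [-0.075  0.168]
[214. 208.] [1, 12, 12] [-0.035  0.02 ] [-0.066  0.045]
[311. 220.] [1, 27, 27] [-0.012  0.192] [-0.048  0.178]
[146. 245.] [12, 73, 74] [ 0.037 -0.109] [-0.01  -0.054]
[147. 221.] [4, 25, 27] [-0.01  -0.102] [-0.047 -0.049]
[152. 214.] [6, 9, 21] [-0.023 -0.09 ] [-0.057 -0.04 ]
[231. 216.] [1, 9, 9] [-0.02   0.049] [-0.054  0.068]
[215. 222.] [1, 14, 14] [-0.009  0.02 ] [-0.046  0.045]
[294. 218.] [1, 10, 10] [-0.015  0.161] [-0.05   0.155]
[186. 218.] [18, 3, 21] [-0.016 -0.031] [-0.051  0.006]
[ 96. 221.] [2, 7, 8] [-0.01  -0.192] [-0.046 -0.119]
[232. 232.] [1, 14, 14] [0.01 0.05] [-0.031  0.068]
[ 82. 239.] [23, 24, 196] [ 
[... 6188 characters left out ...]
9  62  52  91 108 149 173 150 120  99 121 157 192 208 170 195
  236 238 235]
 [ 75  77  77  66  64  87 107 155 201 176 118 111 147 176 197 203 165 196
  237 237 236]
 [ 75  76  74  74  75  85  92 110 159 148 116 122 146 180 195 197 166 201
  237 236 236]
 [ 75  75  78  73  76  73  75  85 106 117 127 136 143 171 185 177 160 206
  237 239 236]
 [ 77  75  76  76  76  78  77  78  81 114 138 144 143 154 160 149 145 207
  236 237 235]
 [ 79  74  77  79  77  78  73  76  79 119 142 144 141 145 144 131 138 215
  236 236 234]
 [ 75  76  82  79  76  79  78  80  77 121 146 144 145 148 144 130 149 220
  238 236 234]
 [ 78  77  78  84  79  78  77  79  82 118 144 145 145 148 144 126 151 218
  237 236 235]]
```

```bash
python3 - <<'E'
from h import *
k=vision.calibration("wrist"); v=np.array([np.cos(np.radians(-11.3)),np.sin(np.radians(-11.3))]); M=np.array([v,u])
W=np.eye(4);W[:3,:3]=R.from_euler("xyz",[180,0,168.7],degrees=True).as_matrix();W[:3,3]=[.5,.18,.40];K,T=k["mtx"],W@k["T_tool_cam"]
for p in ((285,229.5),(285,165)):
  for zz in (.012,.03,.124): print(p,zz,((ray(K,T,p,zz)[0,:2]-c)@M.T).round(3))
for P in ((.063,.032),(-.05,-.026),(-.05,-.01)): print(proj(K,T,[*(c+P[0]*v+P[1]*u),.012]))
E
```

```text
(285, 229.5) 0.012 [ 0.065 -0.003]
(285, 229.5) 0.03 [ 0.058 -0.004]
(285, 229.5) 0.124 [ 0.025 -0.006]
(285, 165) 0.012 [-0.056 -0.004]
(285, 165) 0.03 [-0.058 -0.004]
(285, 165) 0.124 [-0.069 -0.007]
[[303.6667568  228.55786194]]
[[272.46860293 168.15416586]]
[[281.52763588 168.15435847]]
```

```bash
python3 -c "
from h import *
print(robot.current_time_s()); print(workorder.close_job())"
```

```text
48.5333
the job is handed in; nothing more can be done
None
```

The job is handed in at 48.5 s: I pressed the left stop in and then the right, each about 1 cm, shook the sieve and left it on the runners with both oak blocks in it. In the pictures I found four nuts on the crate floor, one of them seen in only one view and two lying so close together that I read them as a pair. No verdict came back.

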